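# Park the fine focus and unload the specimen frame

### The arm

A 6-joint arm with a two-finger parallel gripper is mounted at the origin on the work surface. World frame = base frame: x ahead of the robot, y to its left, z up, the work surface at z = 0. Lengths are in m, angles in rad, forces in N, time in s.
With the tool pointing down it reaches from about 0.375 to 0.925 m from the base axis. Payload 5.7 kg.
Tool frame: the origin (TCP) lies at the very end of the fingers, on their centre line; the grasp point (between the pads) lies 19 mm behind it; z points along the fingers, y is the direction in which the jaws open and shut (so a half turn about z gives the same grasp; the last joint's range is limited). The gripper opens to 85 mm and grips with 20 to 120 N. Pads are 22 mm wide; open, the fingers measure 114 mm over their backs; the gripper's body (76 mm by 85 mm) begins 54 mm behind the grasp point. The pads swing forward as they close: fully open they stand 13 mm farther back than shut.
Start: joints at [-1.409, 0.359, 1.51, -0, 1.272, -0.115], TCP at [0.164, -0.577, 0.231] pointing down, gripper open.
Joint ranges: [-2.97, 2.97], [-1.01, 2.36], [0.21, 2.38], [-0.96, 4.11], [0.2, 2.71], [-2.98, 2.98]. Speed limits (rad/s): [2.39, 2.39, 3.14, 3.14, 3.14, 3.14].

### API

Orientations are given as a unit quaternion [w, x, y, z].
In Python, from rig import env, imaging, nets gives the robot as it stands.
- The arm moves only by the shell command python3 -m creep 'ROWS' [FORCE]. ROWS is JSON, one flat list of numbers, 7 for each row, row after row: the opening, from 0 (shut) to 1 (fully open), then the shift along the tool's x, y, z in mm, then the turn, a rotation vector about the tool's x, y, z in rad. In form: [gripper, tx, ty, tz, wx, wy, wz, gripper, tx, ty, tz, wx, wy, wz, ...]. A call has 1 to 5 rows; each row is the pose to reach, as a shift and turn from the pose commanded when the call began, along the tool's axes at that moment; what a row does not reach only later rows make up. A row lasts 1/8 s, in which the tool goes at most 62.5 mm and 10.7 degrees, less where a joint would pass 70% of its speed; a pose out of reach is approached as far as the arm can. A call with a gripper value outside its range is refused whole. The fingers move at their own pace and stop on an object; FORCE is the grip in N (left out, the last holds). Time passes only in rows, so rows that repeat a pose let the fingers close. It gives the time, the measured TCP pose, the force and the opening at its end, in the units of the state.
- env.get_obs(): the state, without advancing time (a new reading comes with each control period).
- imaging.read_camera(name): name is "scene" or "top" or "wrist"; returns a dict with "pixels" (384x512x3 uint8, red, green, blue), "fx", "fy", "cx", "cy" (pixels), "R" (3x3) and "t" (3): a world point X has camera coordinates R X + t. Camera axes: x right, y down, z forward; pixel columns grow to the right and rows downward; lengths in m; the calibration is good to about 2 mm. A picture is of the moment at which its call begins. There is no depth.
- env.job_done(): hands the job in, once; it reports no verdict.
Trained networks look in a picture, given as the dict that the camera call returned (one of the last four; its "shot" number tells which), for a name from the list of things; names that differ only in an ending like _2 or _b are one class to them, and where a whole thing is asked for, a point or a joint stands for the part that bears it (a point fixed in the world has none). Each returns a list of dicts, best first, with "score" (0 to 1); they miss things now and then, are a little off and sometimes report something else, mostly with a low value. They report only what shows in the picture. A call takes as long as a camera call. They do not tell look-alikes from the thing itself.
- nets.outline_of(target, picture): "pixels" (384x512 bool, what is visible of it) and "bbox" ([left, top, right, bottom] in pixels, round what is visible of it).
The state is a dict: "time": time; "joints": joint angles; "dq": joint speeds; "effort": joint torques, N m; "ee_pos": TCP position; "tool_rot": TCP orientation; "wrist_force": force on the tool from outside, world axes, zero at the start; "ft_torque": the same for the moment, N m; "grip_width": finger opening in m.
Only numpy, scipy, OpenCV 4.12 (cv2) and the standard library are available. Lean on these libraries where they do the work, as an engineer would, in place of code of your own. Each camera call takes 0.05 s, during which the arm holds its last target. There are 200 camera calls.

### The job

First park the fine focus: turn the black inner knob of the white control pod until its white line points at the red mark on the pod, without turning the grey coarse ring below it. Then flip the spring clip on the imaging stage up until it snaps open, and only after that take the specimen frame off the stage and lay it gently and flat in the middle of the blue mat, its long side along the mat's long side. Leave the clip open and do not disturb the other things on the bench.

Things in the scene. Friction and masses are not known exactly. Their poses are not given: they have to be found in the camera images.
- pod: White control pod, 150 (x) x 130 (y) x 45 mm high, fixed to the bench; origin at the centre of its underside, z up. The knobs' common axis is its z axis. A red mark lies on its top along its -x direction (57 to 73 mm from the axis).
- fine_top (a point): Centre of the flat top of the black fine knob, on the knobs' axis, 108 mm above the bench. The fine knob is a plain round cylinder 48 mm in diameter and 38 mm tall, standing on the coarse ring (its foot is at 70 mm); it may be gripped at any yaw. A white line on its top runs from the axis to its rim.
- fine (a joint): Angle of the fine knob in rad, positive counter-clockwise seen from above; 0 when its white line points at the red mark. It starts 0.6 to 1.4 rad counter-clockwise of the mark, runs from -1.0 to 2.0, has light friction (0.03 N m) and stays where it is left.
- coarse_dot (a point): Yellow dot on the top face of the grey coarse ring, 40 mm from the axis, 70 mm above the bench. The ring is 100 mm in diameter and 25 mm tall (45 to 70 mm above the bench), lies under and around the fine knob, turns on the same axis and is as easily turned as the fine knob. It stands at any angle within 0.8 rad of the red mark at the start and must keep it.
- stage: Low imaging stage, white with a blue top, 240 (x) x 160 (y) mm, deck 60 mm above the bench, fixed; origin at the centre of its underside, z up. On the deck a 116 x 34 mm aluminium ledge, 12 mm high, centred 30 mm towards -x of the origin, carries the frame, which overhangs it by 10 mm at each long side.
- clip (a joint): Angle of the spring clip in rad: 0 when its steel finger lies on the frame, growing as the finger lifts, 1.45 at the open stop. An over-centre spring presses it shut (about 2 N at the tip) below about 0.65 rad; beyond that it snaps open by itself and stays at the stop.
- clip_bar (a point): Middle of the clip's orange grip bar, 16 mm in diameter and 36 mm long along the stage's y axis. Shut, it is 119 mm above the bench and 33 mm above the frame's top, over the frame. It is joined to the finger by a thin stem under its middle and can be pinched at its two ends from above.
- clip_hinge (a point): The clip's hinge, axis along the stage's y, 89 mm above the bench, at 70 mm towards the stage's +x. The grip bar swings about it at a radius of 63 mm: up and towards the stage's +x. Shut, the bar lies 55 mm towards -x and 30 mm above the hinge. The steel finger is 14 mm wide, 6 mm thick and 60 mm long.
- frame_center (a point): Centre (half-way up) of the specimen frame: an aluminium plate with a green glass window, 120 (x) x 54 (y) x 14 mm, mass about 0.18 kg. It starts on the stage ledge with its long side along the stage's x, underside 72 mm above the bench, its end 20 mm under the clip's finger. Its z axis points up.
- mat: Blue hard rest mat, 180 (x) x 140 (y) x 6 mm, fixed to the bench; origin at the centre of its underside, top 6 mm above the bench.
- oil_bottle: Bystander: amber bottle, 32 mm in diameter, 75 mm tall; origin at the centre of its underside.
- objective: Bystander: steel microscope objective standing upright, 32 mm in diameter, 52 mm tall; origin at the centre of its underside.
- lens_tube: Bystander: black lens tube standing upright, 40 mm in diameter, 70 mm tall; origin at the centre of its underside.
- slide_box: Bystander: yellow slide box, 60 x 100 x 35 mm; origin at the centre of its underside.
- driver: Bystander: orange screwdriver lying down, 170 mm long; origin under its middle.
- dish: Bystander: white shallow dish, 90 mm in diameter, 16 mm tall; origin at the centre of its underside.
- mug: Bystander: blue mug, 80 mm in diameter, 90 mm tall; origin at the centre of its underside.
Not all that is in view belongs to the job. Of the things that look like the mat, the larger one is meant.

How it is judged:
On the way, in this order (a step that is already met when the one before it is completed fails the run):
1. the fine knob's white line points at the red mark (within 0.12 rad) (value of joint fine between -0.12 and 0.12 rad), for 0.3 s.
2. the spring clip is up (beyond 1.1 rad) with the frame still on the stage (value of joint clip above 1.1 rad and distance of frame_center from where it was at the start of the episode below 0.02 m), for 0.2 s.
At the end, for the whole second after the job is handed in: Fine knob within 0.12 rad of the red mark; coarse ring's dot within 4 mm of its start; clip open beyond 1.1 rad; frame flat, right side up and at rest on the mat, centre within 25 mm (along) and 30 mm (across) of the mat's middle, long side within 0.25 rad of the mat's (all of step 1 and distance of coarse_dot from where it was at the start of the episode below 0.004 m and value of joint clip above 1.1 rad and x of frame_center in the frame of mat between -0.025 and 0.025 m and y of frame_center in the frame of mat between -0.03 and 0.03 m and z of frame_center in the frame of mat between 0.009 and 0.017 m and angle between the x axis of frame_center and the x axis of mat, either way round below 0.25 rad and angle between frame_center's own z axis and vertical below 0.08 rad and linear speed of frame below 0.02 m/s); the robot touches nothing.
It fails at once if the coarse ring is turned by more than 0.1 rad (its dot moves more than 4 mm) (distance of coarse_dot from where it was at the start of the episode above 0.004 m).
It fails at once if the frame is pulled (over 20 mm) while the clip is not up (distance of frame_center from where it was at the start of the episode above 0.02 m and value of joint clip below 0.8 rad).
It fails at once if the frame is dropped or thrown: faster than 0.45 m/s within 30 mm of the height at which it rests on the mat (linear speed of frame above 0.45 m/s and height (world z) of frame_center below 0.043 m).
It fails at once if a bystander is moved by more than 30 mm (distance of any of oil_bottle, objective, lens_tube, slide_box, driver, dish, mug from where it was at the start of the episode above 0.03 m).
It also fails if it takes over 56 s, if anything falls off the work surface, if the arm or the gripper's body presses on something with over 40 N, if the wrist force passes 120 N, or if a joint passes its speed limit or range.

## Working session

There is one attempt and no reset: what is moved stays moved. The work goes in short steps, Python scripts to look and compute and a shell command to move; the robot and the scene stay as the last step left them, time stands still between calls to the robot, and variables do not carry over. Pictures are saved under pics/ and viewed, about 8 in all and at most 12, crops included, and the job is handed in when it is done.

```bash
ls; mkdir -p pics; cat > h.py <<'E'
from rig import env, imaging, nets
import numpy as np, cv2
def save(p,n,crop=None,s=1):
    im=p["pixels"][:,:,::-1]
    if crop: l,t,r,b=crop; im=im[t:b,l:r]
    cv2.imwrite("pics/"+n,cv2.resize(im,None,fx=s,fy=s,interpolation=cv2.INTER_CUBIC))
def ray(p,u,v,z):
    R=np.array(p["R"]);t=np.array(p["t"]);c=-R.T@t
    d=R.T@np.array([(u-p["cx"])/p["fx"],(v-p["cy"])/p["fy"],1]); return c+d*(z-c[2])/d[2]
def proj(p,X):
    c=np.array(p["R"])@np.array(X)+np.array(p["t"]); return [p["fx"]*c[0]/c[2]+p["cx"],p["fy"]*c[1]/c[2]+p["cy"]]
E
python3 - <<'E'
from h import *
o=env.get_obs(); print({k:np.round(v,3).tolist() for k,v in o.items()})
a=imaging.read_camera("top"); b=imaging.read_camera("scene")
for p in(a,b): print(np.round(p["R"],3).tolist(),np.round(p["t"],3),p["fx"],p["cx"],p["cy"])
np.savez("cam.npz",a=a["pixels"])
im=np.hstack([a["pixels"],b["pixels"]])
save(a,"top.png",s=1.5); save(b,"scene.png",s=1.5)
for n in ["pod","fine","coarse_dot","stage","clip","clip_bar","frame_center","mat","driver","slide_box","oil_bottle","objective","lens_tube","dish","mug"]:
    r=nets.outline_of(n,a)
    for q in r[:3]:
        ys,xs=np.nonzero(q["pixels"]); (c,wh,an)=cv2.minAreaRect(np.c_[xs,ys].astype(np.float32))
        print(n,round(q["score"],2),q["bbox"],np.round(c,1),np.round(wh,1),round(an,1),len(xs))
E
```

```text
pics
{'time': 0.0, 'joints': [-1.409, 0.359, 1.511, 0.0, 1.273, -0.115], 'dq': [0.001, -0.0, 0.0, 0.0, -0.002, 0.001], 'effort': [0.004, -52.761, -27.861, 0.0, 0.013, -0.0], 'ee_pos': [0.164, -0.576, 0.23], 'tool_rot': [-0.001, 0.99, 0.138, -0.0], 'wrist_force': [-0.217, -0.847, 0.706], 'ft_torque': [0.008, -0.013, 0.015], 'grip_width': 0.085}
[[-0.023, -1.0, -0.004], [-0.984, 0.023, -0.176], [0.176, -0.001, -0.984]] [0.008 0.523 1.607] 477.8711380138053 252.9001345676366 190.8984267281742
[[0.39, 0.921, 0.015], [0.661, -0.268, -0.7], [-0.641, 0.283, -0.714]] [-0.188 -0.254  1.906] 462.11133751211605 257.2312775741377 196.93341204702682
pod 0.8 [130.8, 162.2, 172.7, 202.1] [151.3 181.8] [43.4 39.9] 86.8 1687
pod 0.23 [74.9, 168.0, 112.5, 195.9] [ 92.7 182.1] [37.1 22.8] 26.6 649
fine 0.62 [139.4, 169.6, 154.4, 186.6] [147.  177.5] [15. 16.] 90.0 212
fine 0.21 [401.6, 173.9, 427.8, 197.1] [413. 185.] [24. 24.] 90.0 491
coarse_dot 0.72 [134.9, 165.5, 165.0, 193.2] [149. 180.] [28. 28.] 90.0 479
coarse_dot 0.65 [233.5, 178.0, 252.1, 214.9] [242.7 195.9] [15.9 32.7] 3.6 483
stage 0.74 [3
[... 416 characters left out ...]
8] [17.8 34.6] 4.4 548
mat 0.68 [317.7, 172.0, 364.7, 229.5] [340. 200.] [50.6 39.6] 78.7 1958
driver 0.46 [75.6, 200.0, 104.1, 248.4] [ 87.2 222.8] [ 8.9 50.5] 32.5 281
slide_box 0.85 [282.0, 109.2, 311.9, 139.7] [296.9 124.2] [27.7 19.2] 26.6 520
oil_bottle 0.54 [241.4, 164.7, 249.0, 185.3] [243.  174.5] [15.  8.] 90.0 85
objective 0.73 [139.0, 165.7, 156.3, 187.0] [147.5 177.5] [15.6 14.1] 45.0 203
lens_tube 0.64 [204.0, 120.7, 215.7, 131.1] [210.  125.5] [15. 12.] 90.0 170
lens_tube 0.31 [238.9, 167.7, 245.1, 186.6] [243. 174.] [16. 10.] 90.0 107
dish 0.63 [401.4, 174.3, 426.3, 198.0] [412.5 185.5] [23. 23.] 90.0 467
mug 0.64 [74.7, 170.2, 108.6, 199.2] [ 94.  182.5] [33.2 24.7] 45.0 648
```

View pics/top.png

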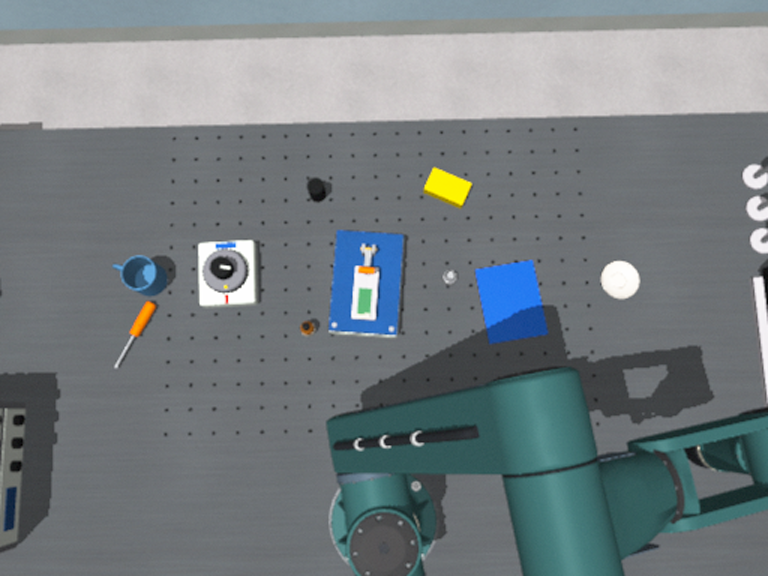

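View pics/scene.png

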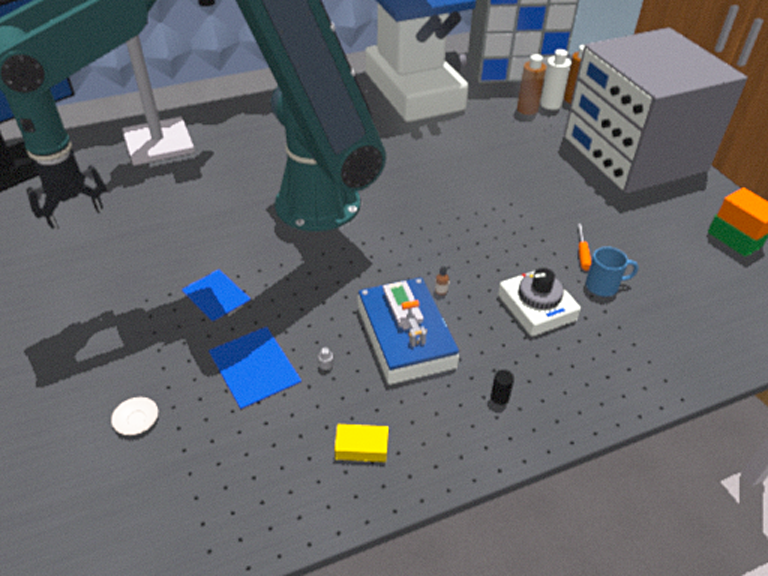

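Two views: the pod is at raw top (152,181) with its red mark towards the robot. The stage is at (244,189) with the clip hinge on the far side. Two blue mats show: scene view (255,367) = raw top (340,200), and (215,293), which is hidden under the arm in the top view. The first looks larger; I'll confirm that with sizes and a crop.

```bash
python3 - <<'E'
from h import *
a=imaging.read_camera("top"); b=imaging.read_camera("scene")
for n,p in(("top",a),("scene",b)):
    hsv=cv2.cvtColor(p["pixels"],cv2.COLOR_RGB2HSV)
    m=cv2.inRange(hsv,(105,180,60),(125,255,255))
    k,l,s,c=cv2.connectedComponentsWithStats(m)
    for i in range(1,k):
        if s[i,4]>250:
            P=np.argwhere(l==i)[:,::-1]
            W=np.array([ray(p,u,v,.006)[:2] for u,v in P],np.float32)*1000
            print(n,"blue px",np.round(c[i]),[np.round(x).tolist() if not np.isscalar(x) else round(x,1) for x in cv2.minAreaRect(W)])
def w(n,z):
    r=nets.outline_of(n,a)
    if r:
        ys,xs=np.nonzero(r[0]["pixels"]);W=np.array([ray(a,u,v,z)[:2] for u,v in zip(xs,ys)],np.float32)*1000
        print(n,np.round(r[0]["score"],2),np.round(ray(a,xs.mean(),ys.mean(),z),3),[np.round(x).tolist() for x in cv2.minAreaRect(W)])
for n,z in (("pod",.045),("coarse_dot",.07),("frame_center",.086),("clip_bar",.119),("mat",.006),("oil_bottle",.04),("objective",.03),("lens_tube",.04),("slide_box",.03),("driver",.01),("dish",.01),("mug",.05)): w(n,z)
L=cv2.resize(a["pixels"][150:240,120:210],None,fx=5,fy=5,interpolation=2)
L2=cv2.resize(b["pixels"][170:280,110:210],None,fx=4,fy=4,interpolation=2)
L2=cv2.copyMakeBorder(L2,0,max(0,450-L2.shape[0]),0,0,0); 
cv2.imwrite("pics/c1.png",np.hstack([L,L2[:450,:350]])[:,:,::-1])
# wrist
c=imaging.read_camera("wrist"); o=env.get_obs(); print(c["fx"],c["cx"],c["cy"],np.round(c["R"],3).tolist(),np.round(-np.array(c["R"]).T@c["t"],3))
E
```

```text
top blue px [244. 187.] [[543.0, 28.0], [155.0, 239.0], 84.7]
top blue px [340. 201.] [[488.0, -312.0], [178.0, 138.0], 8.5]
scene blue px [144. 196.] [[246.0, -340.0], [138.0, 106.0], 19.7]
scene blue px [257. 218.] [[490.0, -0.0], [68.0, 245.0], 84.9]
scene blue px [169. 244.] [[490.0, -314.0], [181.0, 139.0], 8.6]
pod 0.7 [0.561 0.348 0.045] [[563.0, 346.0], [157.0, 138.0], 1.0]
coarse_dot 0.88 [0.562 0.347 0.07 ] [[565.0, 349.0], [102.0, 99.0], 45.0]
frame_center 0.88 [0.498 0.031 0.086] [[503.0, 31.0], [54.0, 119.0], 85.0]
clip_bar 0.48 [0.557 0.026 0.119] [[562.0, 21.0], [30.0, 50.0], 65.0]
mat 0.69 [ 0.488 -0.311  0.006] [[489.0, -311.0], [178.0, 141.0], 8.0]
objective 0.43 [ 0.545 -0.166  0.03 ] [[545.0, -166.0], [28.0, 32.0], 88.0]
lens_tube 0.34 [ 0.543 -0.165  0.04 ] [[543.0, -165.0], [28.0, 32.0], 88.0]
slide_box 0.98 [ 0.764 -0.169  0.03 ] [[764.0, -169.0], [97.0, 69.0], 66.0]
driver 0.66 [0.464 0.557 0.01 ] [[441.0, 571.0], [29.0, 151.0], 60.0]
dish 0.9 [ 0.534 -0.571  0.01 ] [[534.0, -571.0], [83.0, 88.0], 42.0]
mug 0.79 [0.562 0.545 0.05 ] [[565.0, 550.0], [127.0, 77.0], 59.0]
302.40427214926774 254.73099150682162 190.06754343252953 [[0.274, -0.962, -0.001], [-0.928, -0.265, 0.261], [-0.251, -0.071, -0.965]] [ 0.228 -0.559  0.374]
```

View pics/c1.png

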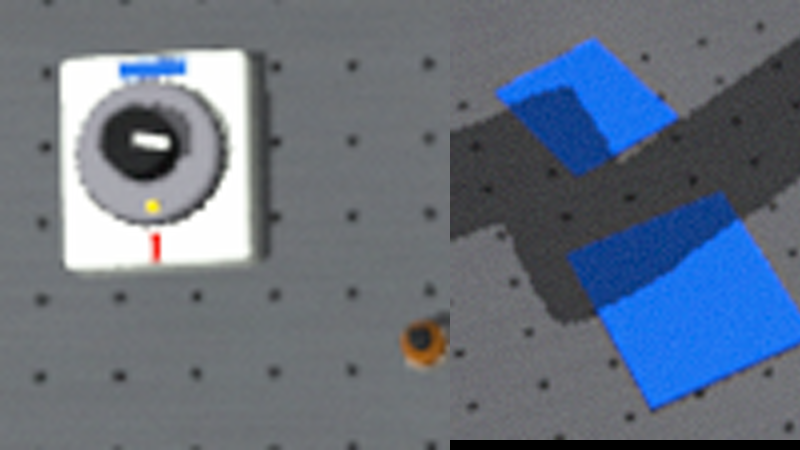

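Larger mat confirmed: raw scene (169,244) measures 181x139 mm, world (0.488,-0.312), yaw +8.5°. The look-alike at (144,196) is 138x106 mm. The fine line in the crop is about 1.3 rad counter-clockwise of the red mark. Moving over the pod now.

```bash
python3 -m creep '[1,229,-194,0,0,0,0,1,229,-194,0,0,0,0,1,229,-194,0,0,0,0,1,229,-194,0,0,0,0,1,229,-194,0,0,0,0]' && python3 -m creep '[1,163,-139,0,0,0,0,1,163,-139,0,0,0,0,1,163,-139,0,0,0,0,1,163,-139,0,0,0,0]' && python3 -m creep '[1,143,-263,0,0,0,0,1,143,-263,0,0,0,0,1,143,-263,0,0,0,0,1,143,-263,0,0,0,0,1,143,-263,0,0,0,0]' && python3 -m creep '[1,100,-184,0,0,0,-0.92,1,100,-184,0,0,0,-0.92,1,100,-184,0,0,0,-0.92,1,100,-184,0,0,0,-0.92,1,100,-184,0,0,0,-0.92]'
cat >> h.py <<'E'
from scipy.spatial.transform import Rotation as Rn
def tool():
    o=env.get_obs(); q=o["tool_rot"]; return np.array(o["ee_pos"]),Rn.from_quat([q[1],q[2],q[3],q[0]]).as_matrix()
def go(X,yaw=None):
    p,R=tool(); print("tool shift mm",np.round(R.T@(np.array(X)-p)*1000,1), "yaw now",round(float(np.arctan2(R[1,0],R[0,0])),3), "" if yaw is None else "wz %.3f"%-(yaw-np.arctan2(R[1,0],R[0,0])))
E
python3 - <<'E'
from h import *
c=imaging.read_camera("wrist"); save(c,"w1.png",s=1.5); p,R=tool(); print(p,env.get_obs()["joints"],env.get_obs()["time"])
hsv=cv2.cvtColor(c["pixels"],cv2.COLOR_RGB2HSV)
for n,lo,hi,z in (("yellow",(24,150,120),(34,255,255),.07),("red",(0,170,100),(4,255,255),.045)):
    k,l,s,cc=cv2.connectedComponentsWithStats(cv2.inRange(hsv,lo,hi))
    for i in range(1,k):
        if s[i,4]>15: print(n,s[i],np.round(cc[i],1),np.round(ray(c,*cc[i],z),4))
r=nets.outline_of("fine",c)
for q in r[:2]:
    ys,xs=np.nonzero(q["pixels"]);print("fine",q["score"],q["bbox"],ray(c,xs.mean(),ys.mean(),.095))
r=nets.outline_of("pod",c)
for q in r[:1]:
    ys,xs=np.nonzero(q["pixels"]);W=np.array([ray(c,u,v,.045)[:2] for u,v in zip(xs,ys)],np.float32)*1000;print("pod",q["score"],q["bbox"],cv2.minAreaRect(W))
E
```

```text
time: 2.22
ee_pos: [0.3321, -0.3259, 0.2315]
tool_rot: [0.0, 0.99, 0.138, 0.0]
wrist_force: [1.0, -0.1, 0.0]
grip_width: 0.0853
time: 2.72
ee_pos: [0.4514, -0.147, 0.2316]
tool_rot: [-0.0, 0.99, 0.139, 0.0]
wrist_force: [-0.6, -0.7, 0.4]
grip_width: 0.0851
time: 3.35
ee_pos: [0.5161, 0.1449, 0.2316]
tool_rot: [-0.0, 0.99, 0.139, 0.0]
wrist_force: [0.5, -0.6, 1.1]
grip_width: 0.0857
time: 3.98
ee_pos: [0.5617, 0.3491, 0.2309]
tool_rot: [-0.0, 0.824, 0.567, 0.0]
wrist_force: [-0.1, 0.6, -0.1]
grip_width: 0.0854
[0.56153952 0.34804672 0.23093476] [4.50302971e-01 4.46244895e-01 1.36980791e+00 1.33459431e-04
 1.32574165e+00 8.10189079e-01] 4.025
yellow [221 185   8   8  46] [224.4 188.2] [0.5277 0.3472 0.07  ]
red [198 184  17  10  88] [206.  188.2] [0.5036 0.3495 0.045 ]
fine 0.88 [231.9, 148.5, 286.6, 202.2] [0.56747401 0.35159503 0.095     ]
pod 0.66 [176.7, 84.1, 338.4, 233.3] ((567.7463989257812, 352.50152587890625), (148.9481964111328, 129.2904815673828), 1.8643560409545898)
```

View pics/w1.png

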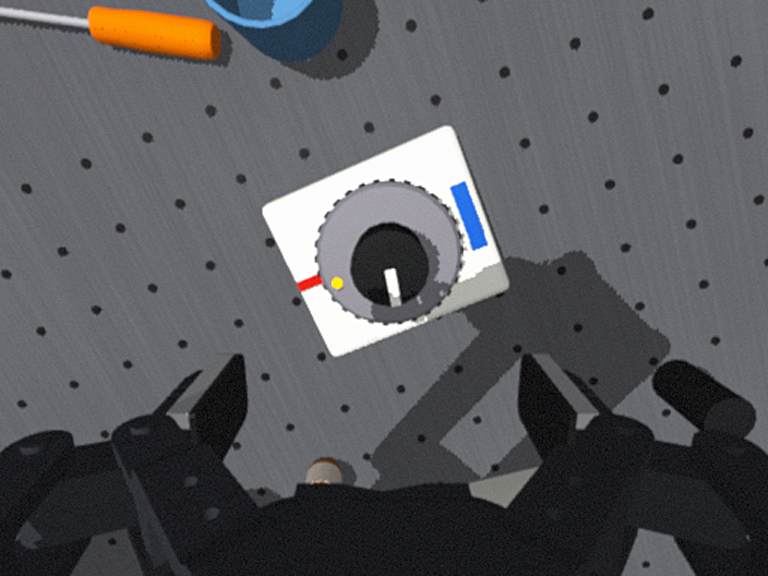

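The pod's axis agrees from the outline and the red mark, at (0.568,0.352) with yaw 0.03. The line runs from about (390,268) to (396,304) in the view.

```bash
cat >> h.py <<'E'
def fineang(c,ax=(.568,.352),podyaw=.03):
    g=cv2.cvtColor(c["pixels"],cv2.COLOR_RGB2GRAY); uc=proj(c,[*ax,.108]); P=[]
    for v in range(384):
        for u in range(512):
            if g[v,u]>90 and np.hypot(u-uc[0],v-uc[1])<40:
                x=ray(c,u,v,.108)[:2]-ax
                if np.hypot(*x)<.021: P.append(x)
    P=np.array(P,np.float32); vx,vy,x0,y0=cv2.fitLine(P,cv2.DIST_HUBER,0,.01,.01).ravel(); d=np.array([vx,vy]);m=P.mean(0)
    if d@m<0: d=-d
    f=lambda a:(a-np.pi-podyaw+np.pi)%(2*np.pi)-np.pi
    print("knob px",uc,"n",len(P),"mean",m,"fine by fit",f(np.arctan2(d[1],d[0])),"by mean",f(np.arctan2(m[1],m[0])))
E
python3 - <<'E'
from h import *
c=imaging.read_camera("wrist"); fineang(c); go([.568,.352,.082])
E
```

```text
knob px [np.float64(258.9680569086981), np.float64(176.1929687308346)] n 183 mean [-0.00207091 -0.00985881] fine by fit 1.3634865 by mean 1.33375
tool shift mm [  7.5   4.  149.3] yaw now 1.193
```

```bash
python3 -m creep '[1,8,4,50,0,0,0,1,8,4,100,0,0,0,1,8,4,147,0,0,0,1,8,4,147,0,0,0,1,8,4,147,0,0,0]' 25 && python3 -m creep '[0.3,0,0,0,0,0,0,0.3,0,0,0,0,0,0.3,0,0,0,0,0,0,0.3,0,0,0,0,0,0,0.3,0,0,0,0,0,0]' 25
```

```text
time: 4.8
ee_pos: [0.5695, 0.3529, 0.0861]
tool_rot: [0.0, 0.827, 0.563, 0.001]
wrist_force: [0.4, -0.1, 0.0]
grip_width: 0.0855$: bad value
```

```bash
python3 -m creep '[0.3,0,0,0,0,0,0,0.3,0,0,0,0,0,0,0.3,0,0,0,0,0,0,0.3,0,0,0,0,0,0,0.3,0,0,0,0,0,0]' 25
```

```text
time: 5.42
ee_pos: [0.5681, 0.3537, 0.0864]
tool_rot: [-0.001, 0.826, 0.563, 0.001]
wrist_force: [-4.2, 1.0, 7.5]
grip_width: 0.0472
```

```bash
python3 -m creep '[0.3,0,0,0,0,0,0.15,0.3,0,0,0,0,0,0.3,0.3,0,0,0,0,0,0.45,0.3,0,0,0,0,0,0.6,0.3,0,0,0,0,0,0.7]' && python3 -m creep '[0.3,0,0,0,0,0,0.15,0.3,0,0,0,0,0,0.3,0.3,0,0,0,0,0,0.45,0.3,0,0,0,0,0,0.6,0.3,0,0,0,0,0,0.65]' && python3 -m creep '[0.3,0,0,0,0,0,0,1,0,0,0,0,0,0,1,0,0,0,0,0,0,1,0,0,0,0,0,0,1,0,0,0,0,0,0]' && python3 -m creep '[1,0,0,-50,0,0,0,1,0,0,-100,0,0,0,1,0,0,-145,0,0,0,1,0,0,-145,0,0,0]'
python3 - <<'E'
from h import *
c=imaging.read_camera("wrist"); fineang(c); save(c,"w2.png",s=1.3)
hsv=cv2.cvtColor(c["pixels"],cv2.COLOR_RGB2HSV)
for n,lo,hi,z in (("yellow",(24,150,120),(34,255,255),.07),("red",(0,170,100),(4,255,255),.045)):
    k,l,s,cc=cv2.connectedComponentsWithStats(cv2.inRange(hsv,lo,hi))
    for i in range(1,k):
        if s[i,4]>15: print(n,s[i],np.round(cc[i],1),np.round(ray(c,*cc[i],z),4))
E
```

```text
time: 6.05
ee_pos: [0.569, 0.3528, 0.0865]
tool_rot: [0.0, 0.97, 0.244, 0.001]
wrist_force: [-2.4, -1.7, 7.8]
grip_width: 0.0471
time: 6.68
ee_pos: [0.5692, 0.3516, 0.0864]
tool_rot: [0.001, 0.997, -0.078, 0.001]
wrist_force: [-0.9, -5.8, 8.2]
grip_width: 0.0473
time: 7.3
ee_pos: [0.5682, 0.3528, 0.0842]
tool_rot: [-0.0, 0.997, -0.076, -0.0]
wrist_force: [0.5, 0.4, -1.1]
grip_width: 0.0857
time: 7.8
ee_pos: [0.5708, 0.3541, 0.2342]
tool_rot: [-0.002, 0.997, -0.076, 0.004]
wrist_force: [-0.9, 0.5, -0.1]
grip_width: 0.0855
knob px [np.float64(258.31278236240155), np.float64(186.90520004838422)] n 177 mean [-0.0103761 -0.0005434] fine by fit 0.012999535 by mean 0.022322655
yellow [265 211   7   7  37] [268.1 213.7] [0.5276 0.3472 0.07  ]
red [265 222   7  12  64] [268.4 227.4] [0.502  0.3496 0.045 ]
```

View pics/w2.png

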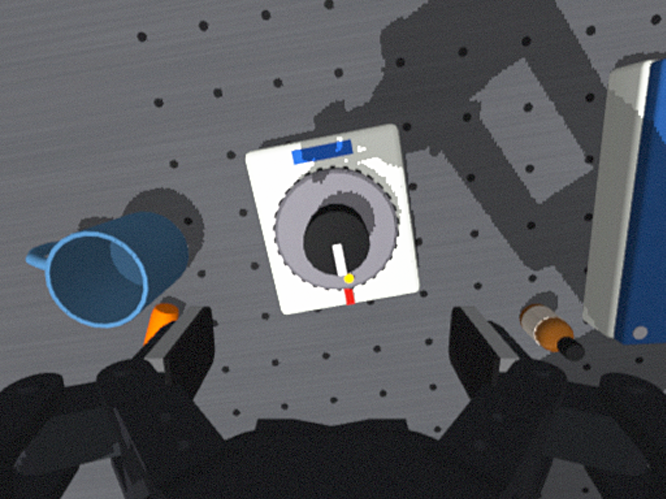

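The fine line now points at the mark (0.02 rad), and the yellow dot is unchanged at (0.5276,0.3472). On to the stage.

```bash
python3 -m creep '[1,4,60,-10,0,0,0,1,8,120,-16,0,0,0,1,12,180,-16,0,0,0,1,16,240,-16,0,0,0,1,20,300,-16,0,0,-0.06]' && python3 -m creep '[1,0,25,0,0,0,0,1,0,25,0,0,0,0]'
python3 - <<'E'
from h import *
c=imaging.read_camera("wrist"); save(c,"w3.png",s=1.5); p,R=tool(); print(p)
def rect(n,m,z):
    W=np.array([ray(c,u,v,z)[:2] for v,u in np.argwhere(m)],np.float32)*1000;print(n,m.sum(),[np.round(x,1) for x in cv2.minAreaRect(W)],W.mean(0))
for n,z in (("frame_center",.086),("clip_bar",.119),("stage",.06)):
    for q in nets.outline_of(n,c)[:2]: print(q["score"],q["bbox"]); rect(n,q["pixels"],z)
hsv=cv2.cvtColor(c["pixels"],cv2.COLOR_RGB2HSV)
k,l,s,cc=cv2.connectedComponentsWithStats(cv2.inRange(hsv,(5,180,120),(15,255,255)))
for i in range(1,k):
    if s[i,4]>40: print(s[i]); rect("orange",l==i,.119)
rect("blue",cv2.inRange(hsv,(100,150,30),(125,255,255))>0,.06)
go([.548,.027,.12],-.09)
E
```

```text
time: 8.48
ee_pos: [0.5407, 0.0514, 0.2435]
tool_rot: [0.0, 0.999, -0.046, -0.002]
wrist_force: [1.6, -0.3, 0.6]
grip_width: 0.0856
time: 8.72
ee_pos: [0.5387, 0.0267, 0.2437]
tool_rot: [-0.0, 0.999, -0.048, -0.002]
wrist_force: [-0.3, -0.0, 0.3]
grip_width: 0.0854
[0.53898586 0.02796771 0.24388817]
0.74 [226.8, 147.6, 281.5, 262.5]
frame_center 4989 [array([505.1,  30. ]), array([ 55.6, 123.3]), np.float64(84.8)] [501.74905   30.343954]
0.42 [234.7, 110.6, 275.2, 180.9]
frame_center 1437 [array([567.3,  23.8]), array([40.8, 67.2]), np.float64(84.5)] [559.6368    24.624426]
0.84 [235.4, 110.4, 274.1, 181.7]
clip_bar 1434 [array([571.1,  23.9]), array([37.1, 60.8]), np.float64(84.5)] [563.8432    24.685863]
0.71 [180.0, 60.9, 330.4, 267.7]
stage 24883 [array([533.7,  27.4]), array([155. , 235.2]), np.float64(84.6)] [555.29114   25.366434]
[236 164  39   6 121]
orange 121 [array([554.1,  25. ]), array([34.2,  4.6]), np.float64(84.5)] [555.0034    22.947266]
blue 28442 [array([471.7, -95.2]), array([473.8, 302.5]), np.float64(71.5)] [544.629    -32.138973]
tool shift mm [  8.7   1.7 124.6] yaw now -0.092 wz -0.002
```

View pics/w3.png

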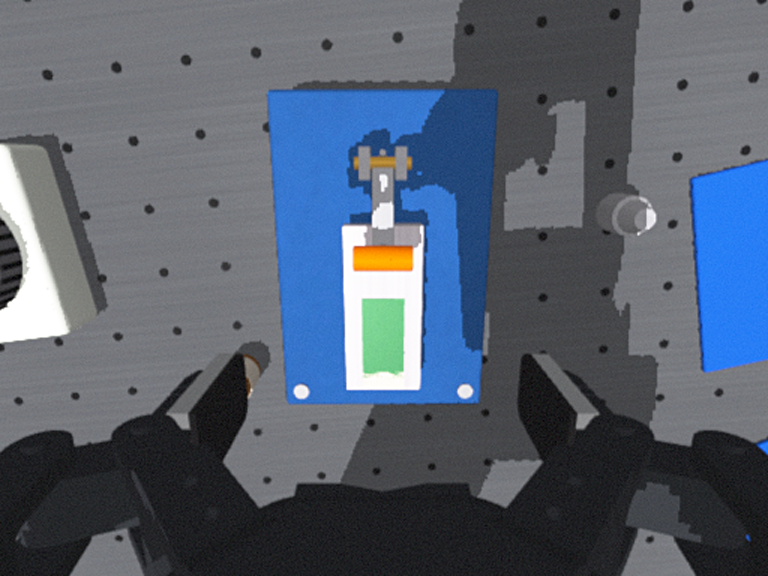

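Clear view: the bar is at view (383,258), the hinge at (382,162) and the frame at (383,307). The objective stands to the right at (632,215).

```bash
python3 - <<'E'
from h import *
c=imaging.read_camera("wrist"); print(ray(c,255.3,172,.119), ray(c,255,108,.089)); go([.5485,.026,.103],-.094)
E
```

```text
[0.55007552 0.02812766 0.119     ] [0.60578094 0.02331952 0.089     ]
tool shift mm [  9.1   2.7 141.8] yaw now -0.092 wz 0.002
```

```bash
python3 -m creep '[0.8,10,2,50,0,0,0,0.8,10,2,100,0,0,0,0.8,10,2,141,0,0,0,0.8,10,2,141,0,0,0]' 40 && python3 -m creep '[0.2,0,0,0,0,0,0,0.2,0,0,0,0,0,0,0.2,0,0,0,0,0,0,0.2,0,0,0,0,0,0,0.2,0,0,0,0,0,0]' 40
```

```text
time: 9.48
ee_pos: [0.5468, 0.0266, 0.1015]
tool_rot: [-0.0, 0.999, -0.046, -0.004]
wrist_force: [-0.8, 0.4, -0.3]
grip_width: 0.0683
time: 10.1
ee_pos: [0.5514, 0.0254, 0.1065]
tool_rot: [-0.0, 0.999, -0.047, 0.002]
wrist_force: [-1.4, 0.9, 6.5]
grip_width: 0.0354
```

```bash
python3 -m creep '[0.2,3,0,-5,0,0,0,0.2,7,0,-10,0,0,0,0.2,12,0,-15,0,0,0,0.2,16,0,-19,0,0,0,0.2,21,0,-23,0,0,0]' 40 && python3 -m creep '[0.2,6,0,-3,0,0,0,0.2,12,0,-6,0,0,0,0.2,17,0,-8,0,0,0,0.2,24,0,-9,0,0,0,0.2,30,0,-10,0,0,0]' && python3 -m creep '[0.2,6,0,0,0,0,0,0.2,12,0,0,0,0,0,0.2,12,0,0,0,0,0]'
python3 - <<'E'
from h import *
c=imaging.read_camera("wrist"); save(c,"w4.png",s=1.3)
E
```

```text
time: 10.72
ee_pos: [0.5699, 0.0235, 0.1272]
tool_rot: [-0.0, 0.999, -0.047, -0.001]
wrist_force: [-1.4, 1.3, -7.7]
grip_width: 0.0351
time: 11.35
ee_pos: [0.6016, 0.0206, 0.1379]
tool_rot: [-0.0, 0.999, -0.047, 0.001]
wrist_force: [-3.2, 1.6, -1.3]
grip_width: 0.0348
time: 11.72
ee_pos: [0.6138, 0.0194, 0.1377]
tool_rot: [-0.0, 0.999, -0.047, 0.001]
wrist_force: [-1.7, 1.2, 2.5]
grip_width: 0.0346
```

View pics/w4.png

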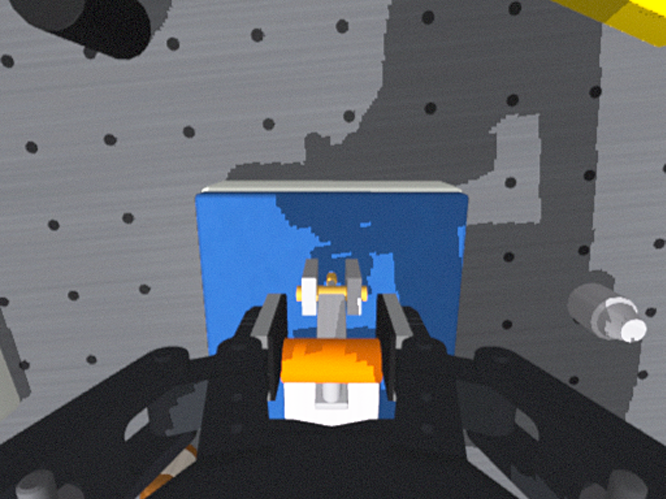

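The bar is still pinched at (332,360) and the finger is standing up behind it, which fits about 1.2 rad. Releasing, then moving up and back over the frame.

```bash
python3 -m creep '[0.9,0,0,0,0,0,0,0.9,0,0,0,0,0,0,0.9,0,0,0,0,0,0,0.9,0,0,-40,0,0,0,0.9,-40,0,-90,0,0,0]' && python3 -m creep '[1,-60,0,-15,0,0,0,1,-75,0,-15,0,0,0,1,-75,0,-15,0,0,0]'
python3 - <<'E'
from h import *
c=imaging.read_camera("wrist"); save(c,"w5.png",s=1.3); p,R=tool(); print(p)
for n,z in (("frame_center",.086),("clip_bar",.14)):
    for q in nets.outline_of(n,c)[:2]:
        m=q["pixels"];W=np.array([ray(c,u,v,z)[:2] for v,u in np.argwhere(m)],np.float32)*1000;print(n,q["score"],q["bbox"],[np.round(x,1) for x in cv2.minAreaRect(W)],W.mean(0))
E
```

```text
time: 12.4
ee_pos: [0.5751, 0.0226, 0.2264]
tool_rot: [0.0, 0.999, -0.047, 0.0]
wrist_force: [0.3, -0.2, 0.9]
grip_width: 0.0769
time: 12.78
ee_pos: [0.4984, 0.0301, 0.2413]
tool_rot: [0.0, 0.999, -0.047, 0.0]
wrist_force: [1.2, -0.7, -0.3]
grip_width: 0.0857
[0.49956736 0.02996791 0.24111115]
frame_center 0.72 [227.4, 106.8, 282.0, 227.9] [array([503.8,  30.2]), array([ 55.2, 120.5]), np.float64(83.9)] [506.79422   29.856798]
frame_center 0.16 [0.0, 125.1, 5.5, 160.7] [array([553. , 274.6]), array([ 3.9, 36. ]), np.float64(72.3)] [553.70416 274.6763 ]
clip_bar 0.79 [230.8, 4.5, 280.7, 67.6] [array([616.2,  19.8]), array([37.7, 42.1]), np.float64(84.7)] [623.0168    19.204105]
```

View pics/w5.png

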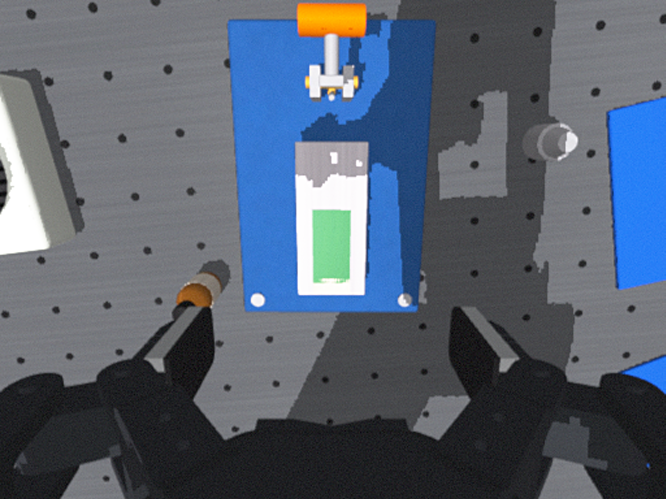

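The clip is open, with its bar at (332,20) beyond the hinge. The frame is unmoved at (0.504,0.030). Grasping it across the middle.

```bash
python3 -m creep '[1,5,0,60,0,0,0,1,5,0,110,0,0,0,1,5,0,145,0,0,0,1,5,0,165,0,0,0,1,5,0,176,0,0,0]' 50 && python3 -m creep '[0.4,0,0,0,0,0,0,0.4,0,0,0,0,0,0,0.4,0,0,0,0,0,0,0.4,0,0,0,0,0,0,0.4,0,0,0,0,0,0]' 50
```

```text
time: 13.55
ee_pos: [0.5043, 0.0295, 0.0631]
tool_rot: [-0.0, 0.999, -0.047, -0.001]
wrist_force: [-0.6, -0.3, 0.1]
grip_width: 0.0855
time: 14.18
ee_pos: [0.5045, 0.0296, 0.0659]
tool_rot: [-0.0, 0.999, -0.047, 0.001]
wrist_force: [-0.4, 0.3, 6.0]
grip_width: 0.0527
```

```bash
python3 -m creep '[0.4,0,0,-15,0,0,0,0.4,0,0,-40,0,0,0,0.4,0,0,-75,0,0,0,0.4,0,0,-110,0,0,0,0.4,0,0,-125,0,0,0]' && python3 -m creep '[0.4,1,25,0,0,0,0,0.4,4,70,0,0,0,0,0.4,6,120,0,0,0,0,0.4,8,170,0,0,0,0,0.4,11,220,0,0,0,-0.08]' && python3 -m creep '[0.4,5,45,0,0,0,-0.08,0.4,8,80,0,0,0,-0.16,0.4,14,113,0,0,0,-0.162,0.4,14,113,0,0,0,-0.162]'
python3 - <<'E'
from h import *
c=imaging.read_camera("wrist"); save(c,"w6.png",s=1.3); p,R=tool(); print(p,env.get_obs()["grip_width"])
for q in nets.outline_of("frame_center",c)[:1]:
    m=q["pixels"];z=p[2]+.02;W=np.array([ray(c,u,v,z)[:2] for v,u in np.argwhere(m)],np.float32)*1000;print(q["score"],q["bbox"],[np.round(x,1) for x in cv2.minAreaRect(W)])
go([.488,-.312,.006],.148)
E
```

```text
time: 14.8
ee_pos: [0.5048, 0.0296, 0.1925]
tool_rot: [0.0, 0.999, -0.047, 0.002]
wrist_force: [0.7, -0.1, -1.7]
grip_width: 0.0529
time: 15.42
ee_pos: [0.4934, -0.1916, 0.1896]
tool_rot: [-0.0, 1.0, -0.006, -0.001]
wrist_force: [1.2, -0.7, -2.0]
grip_width: 0.0526
time: 15.92
ee_pos: [0.5068, -0.3059, 0.1894]
tool_rot: [0.0, 0.997, 0.073, -0.0]
wrist_force: [-0.6, 0.4, -1.9]
grip_width: 0.0531
[ 0.50627853 -0.30412332  0.18924893] 0.05269736895226558
0.71 [188.3, 125.2, 319.7, 329.2] [array([ 519.3, -303.9]), array([95.5, 54.3]), np.float64(8.3)]
tool shift mm [-18.9   6.6 183.3] yaw now 0.148 wz -0.000
```

View pics/w6.png

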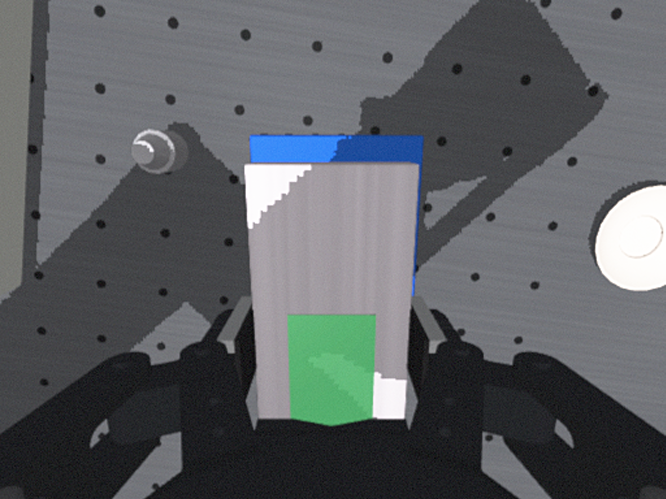

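The frame hangs level in the grip and is aligned with the mat, ahead of its middle as computed. Lowering gently.

```bash
python3 -m creep '[0.4,-19,7,30,0,0,0,0.4,-19,7,65,0,0,0,0.4,-19,7,100,0,0,0,0.4,-19,7,125,0,0,0,0.4,-19,7,145,0,0,0]' && python3 -m creep '[0.4,0,0,12,0,0,0,0.4,0,0,22,0,0,0,0.4,0,0,30,0,0,0,0.4,0,0,34,0,0,0,0.4,0,0,34,0,0,0]' && python3 -m creep '[0.4,0,0,2,0,0,0,0.4,0,0,3,0,0,0,0.4,0,0,3,0,0,0]'
```

```text
time: 16.65
ee_pos: [0.4882, -0.3113, 0.0438]
tool_rot: [-0.001, 0.997, 0.075, -0.001]
wrist_force: [0.3, -0.5, -0.9]
grip_width: 0.0529
time: 17.27
ee_pos: [0.4891, -0.3134, 0.0111]
tool_rot: [-0.0, 0.997, 0.074, -0.0]
wrist_force: [0.5, -0.1, -1.5]
grip_width: 0.0528
time: 17.65
ee_pos: [0.4891, -0.3134, 0.0082]
tool_rot: [-0.0, 0.997, 0.074, 0.0]
wrist_force: [-1.6, 0.5, -1.6]
grip_width: 0.0531
```

```bash
python3 -m creep '[0.4,0,0,1,0,0,0,0.4,0,0,2,0,0,0,0.4,0,0,2,0,0,0]' && python3 -m creep '[0.4,0,0,1,0,0,0,0.4,0,0,2,0,0,0,0.4,0,0,2,0,0,0]'
```

```text
time: 18.02
ee_pos: [0.489, -0.3133, 0.006]
tool_rot: [-0.0, 0.997, 0.074, -0.0]
wrist_force: [-0.2, -0.3, -2.3]
grip_width: 0.0527
time: 18.4
ee_pos: [0.489, -0.3133, 0.004]
tool_rot: [-0.0, 0.997, 0.074, -0.0]
wrist_force: [-0.5, -1.0, -1.9]
grip_width: 0.0526
```

Still hanging free; continuing by millimetres.

```bash
python3 -m creep '[0.4,0,0,1,0,0,0,0.4,0,0,2,0,0,0,0.4,0,0,2,0,0,0]' && python3 -m creep '[0.4,0,0,1,0,0,0,0.4,0,0,1,0,0,0,0.4,0,0,1,0,0,0]'
```

```text
time: 18.77
ee_pos: [0.4891, -0.3134, 0.0026]
tool_rot: [0.0, 0.997, 0.074, 0.0]
wrist_force: [-1.4, 1.3, 4.9]
grip_width: 0.053
time: 19.15
ee_pos: [0.4892, -0.3134, 0.0026]
tool_rot: [0.0, 0.997, 0.074, 0.0]
wrist_force: [-2.9, 2.0, 13.8]
grip_width: 0.0527
```

Contact felt (14 N). Releasing, retracting and checking.

```bash
python3 -m creep '[0.75,0,0,-1,0,0,0,0.85,0,0,-1,0,0,0,1,0,0,-1,0,0,0,1,0,0,-1,0,0,0]' && python3 -m creep '[1,0,0,-30,0,0,0,1,0,0,-80,0,0,0,1,0,0,-140,0,0,0,1,0,0,-200,0,0,0,1,-30,0,-240,0,0,0]'  && python3 -m creep '[1,-20,0,0,0,0,0,1,-20,0,0,0,0,0]'
python3 - <<'E'
from h import *
c=imaging.read_camera("wrist"); a=imaging.read_camera("top"); b=imaging.read_camera("scene"); save(c,"w7.png",s=1.3); save(b,"s2.png",(70,140,450,320),2)
for p,n,z in ((c,"frame_center",.02),(c,"mat",.006),(a,"frame_center",.02),(a,"coarse_dot",.07)):
    for q in nets.outline_of(n,p)[:2]:
        m=q["pixels"];W=np.array([ray(p,u,v,z)[:2] for v,u in np.argwhere(m)],np.float32)*1000;print(n,round(q["score"],2),[np.round(x,1) for x in cv2.minAreaRect(W)])
for n in ["oil_bottle","objective","lens_tube","slide_box","driver","dish","mug"]:
    for q in nets.outline_of(n,a)[:1]: print(n,round(q["score"],2),q["bbox"])
print(env.get_obs()["time"])
E
```

```text
time: 19.65
ee_pos: [0.489, -0.3133, 0.0019]
tool_rot: [-0.0, 0.997, 0.074, -0.0]
wrist_force: [0.2, -0.5, -0.1]
grip_width: 0.0852
time: 20.27
ee_pos: [0.4614, -0.3187, 0.2454]
tool_rot: [0.002, 0.997, 0.075, 0.002]
wrist_force: [-0.2, -0.8, -0.3]
grip_width: 0.0854
time: 20.52
ee_pos: [0.438, -0.3204, 0.2414]
tool_rot: [-0.001, 0.997, 0.074, -0.001]
wrist_force: [0.1, -0.5, 0.4]
grip_width: 0.0853
frame_center 0.9 [array([ 487.8, -313.2]), array([119.4,  54. ]), np.float64(8.4)]
mat 0.76 [array([ 488.5, -311.9]), array([180.2, 141.5]), np.float64(8.7)]
mat 0.66 [array([ 251.5, -336.1]), array([122.4, 105.7]), np.float64(19.4)]
frame_center 0.7 [array([ 488.9, -310.4]), array([121.1,  56.9]), np.float64(8.3)]
frame_center 0.32 [array([ 487.4, -308. ]), array([177.9, 140. ]), np.float64(8.5)]
coarse_dot 0.77 [array([565.1, 349.3]), array([102.6,  98.5]), np.float64(44.4)]
coarse_dot 0.72 [array([752.4, 139.3]), array([55.6, 38.2]), np.float64(12.9)]
oil_bottle 0.61 [200.8, 215.3, 210.0, 223.2]
objective 0.6 [294.2, 176.9, 304.0, 189.5]
lens_tube 0.67 [200.0, 120.1, 214.8, 130.5]
slide_box 0.95 [281.6, 112.3, 314.9, 138.6]
driver 0.49 [87.4, 198.0, 103.4, 232.7]
mug 0.86 [80.5, 167.8, 107.9, 197.3]
21.225
```

View pics/w7.png

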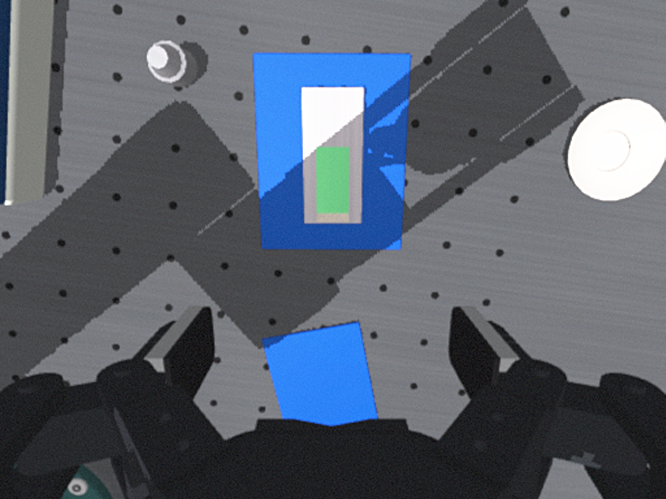

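View pics/s2.png

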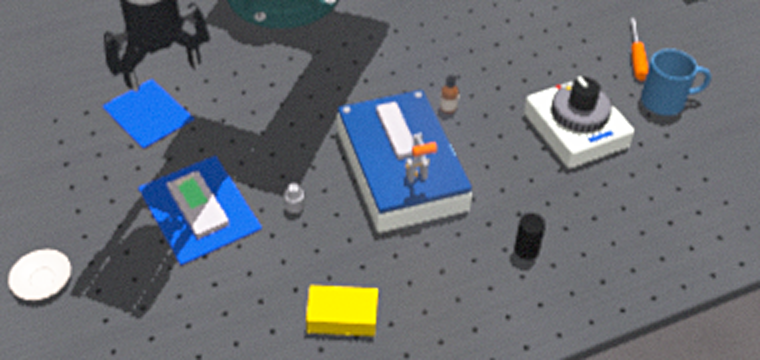

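The frame lies flat on the larger mat (view (332,155)), within 2 mm of its middle and 0.01 rad of its axis. In the scene view the clip stands open at (423,150), everything else is in place, and the gripper is clear.

```bash
python3 -c "
from rig import env
print(env.job_done())"
```

```text
the job is handed in; nothing more can be done
None
```

The job is done and handed in at about 21 s of the 56 s allowed; the hand-in gives no verdict. My checks found no failures.

- **Fine knob:** I gripped it and turned it about 1.35 rad clockwise. Afterwards its line was 0.01–0.02 rad from the red mark. The coarse ring's yellow dot read the same before and after, to 0.1 mm.
- **Clip:** I pinched the grip bar and swung it up to about 1.2 rad before letting go. The pictures after release and at the end show it standing open, past the hinge. I saw this only in pictures and did not measure the angle. The frame had not moved at that point.
- **Frame:** I lowered it until I felt contact (about 14 N) and then released it. It lies flat on the larger mat, within about 2 mm of the middle and 0.01 rad of the long side by the wrist camera. The top camera agrees to about 3 mm.
- **Rest of the bench:** The other things look undisturbed in the last pictures. The top-camera network missed the dish in the last check, but both final pictures show it, well clear of where the arm worked. The gripper is open and clear of everything.

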